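# Line up the splicing consumables by height

## Task

Set the four consumables (blue tape roll, white tag roll, green-lidded jar, orange-lidded tub) upright on the strip in order of height, one centred on each pad: the lowest on the orange pad, then rising along the row to the tallest on the black pad. Leave the safety glasses and the red pen where they lie.

Things in the scene. Friction and masses are not known exactly. Their poses are not given: they have to be found in the camera images.
- tape_roll: Roll of dark blue tape lying flat, loose, 37 mm across and 15 mm high, about 45 g. Origin: centre of its underside; z up. Starts on the table in front of the strip; can be taken from above across its rim.
- tag_roll: Roll of white paper tags lying flat, loose, 52 mm across and 25 mm high, about 50 g. Origin: centre of its underside; z up. Starts on the table in front of the strip; can be taken across its rim.
- gel_jar: Small round white jar with a green lid, loose, 58 mm across and 46 mm high, about 120 g. Origin: centre of its underside; z up. Starts on the table in front of the strip, upright.
- wipes_tub: Round tub with an orange facetted lid, loose, 64 mm across and 72 mm high, about 150 g. Origin: centre of its underside; z up. Starts on the table in front of the strip, upright.
- pad_orange: Orange round pad, 78 mm across, 2 mm thick, at one end of the row (left or right): the place for the lowest thing. Fixed on the strip. Origin: centre of its underside, on the strip at 12 mm above the table; its top face, on which things stand, is 14 mm above the table. Its y axis runs along the row (either way). The four pads stand in one straight row, 95 mm apart centre to centre, on a flat aluminium strip 380 x 86 x 12 mm.
- pad_grey1: Light grey round pad, 78 mm across, 2 mm thick, one of the two inner places of the row; it may be the one next to the orange pad or the one next to the black pad. Fixed on the strip. Origin: centre of its underside, on the strip at 12 mm above the table; its top face, on which things stand, is 14 mm above the table. Its y axis runs along the row (either way).
- pad_grey2: Light grey round pad like the other, 78 mm across, 2 mm thick, the second of the two inner places of the row. Fixed on the strip. Origin: centre of its underside, on the strip at 12 mm above the table; its top face, on which things stand, is 14 mm above the table. Its y axis runs along the row (either way).
- pad_end: Black round pad, 78 mm across, 2 mm thick, at the other end of the row from the orange one: the place for the tallest thing. Fixed on the strip. Origin: centre of its underside, on the strip at 12 mm above the table; its top face, on which things stand, is 14 mm above the table. Its y axis runs along the row (either way).
- safety_glasses: Bystander: black safety glasses, 133 x 48 x 26 mm, loose, lying to the left of the strip. Origin: centre of the underside. Its y axis is its length.
- fault_pen: Bystander: red pen-shaped tester, 140 x 20 x 22 mm, loose, lying to the right of the strip. Origin: centre of the underside. Its y axis is its length.

How it is judged:
At the end, for the whole second after the job is handed in: The tape roll stands on the orange pad, the tag roll on the grey pad next to the orange one, the jar on the next grey pad and the tub on the black pad; each within 13 mm of its pad's centre, resting on the pad (underside at most 4 mm above its face), upright within 0.12 rad, released and still (horizontal distance between tape_roll and pad_orange below 0.013 m and z of tape_roll in the frame of pad_orange between -0.001 and 0.006 m and horizontal distance between wipes_tub and pad_end below 0.013 m and z of wipes_tub in the frame of pad_end between -0.001 and 0.006 m and angle between each of tape_roll, tag_roll, gel_jar, wipes_tub's own z axis and vertical below 0.12 rad and linear speed of each of tape_roll, tag_roll, gel_jar, wipes_tub below 0.02 m/s and ((horizontal distance between pad_orange and pad_grey1 below 0.14 m and horizontal distance between tag_roll and pad_grey1 below 0.013 m and z of tag_roll in the frame of pad_grey1 between -0.001 and 0.006 m and horizontal distance between gel_jar and pad_grey2 below 0.013 m and z of gel_jar in the frame of pad_grey2 between -0.001 and 0.006 m) or (horizontal distance between pad_orange and pad_grey1 above 0.14 m and horizontal distance between tag_roll and pad_grey2 below 0.013 m and z of tag_roll in the frame of pad_grey2 between -0.001 and 0.006 m and horizontal distance between gel_jar and pad_grey1 below 0.013 m and z of gel_jar in the frame of pad_grey1 between -0.001 and 0.006 m))); the robot touches nothing.
It fails at once if the safety glasses are moved by more than 20 mm (distance of safety_glasses from where it was at the start of the episode above 0.02 m).
It fails at once if the red pen is moved by more than 20 mm (distance of fault_pen from where it was at the start of the episode above 0.02 m).
It also fails if it takes over 118 s, if anything falls off the work surface, if the arm or the gripper's body presses on something with over 40 N, if the wrist force passes 120 N, or if a joint passes its speed limit or range.

## Robot

A 6-joint arm with a two-finger parallel gripper is mounted at the origin on a cart in front of the work surface, level with it; the furniture and walls round the work are solid. World frame = base frame: x ahead of the robot, y to its left, z up, the work surface at z = 0. Lengths are in m, angles in rad, forces in N, time in s.
With the tool pointing down it reaches from about 0.3 to 0.825 m from the base axis. Payload 5.4 kg.
Tool frame: the origin (TCP) lies at the very end of the fingers, on their centre line; the grasp point (between the pads) lies 19 mm behind it; z points along the fingers, x is the direction in which the jaws open and shut, and the axes are right-handed (so a half turn about z gives the same grasp; the last joint's range is limited). The gripper opens to 92 mm and grips with 3 to 60 N. Pads are 20 mm wide; open, the fingers measure 128 mm over their backs; the gripper's body (75 mm by 189 mm) begins 69 mm behind the grasp point.
Start: joints at [-1.548, 0.158, 1.597, -0, 1.386, -0.21], TCP at [0.133, -0.559, 0.215] pointing down, gripper open.
Joint ranges: [-2.91, 2.91], [-0.94, 2.29], [0.18, 2.7], [-1.29, 4.43], [0.17, 2.64], [-3, 3]. Speed limits (rad/s): [2.57, 2.57, 3.14, 3.14, 3.14, 3.14].

## Interface

Orientations are given as a rotation vector (axis times angle).
In Python, from workcell import bot gives the robot as it stands. Calls block until the motion is done:
- bot.goto(position, orientation): joint-space move of the TCP to a pose.
- bot.line_to(position, rot=None, max_speed=0.15): straight line of the TCP; rot=None keeps the orientation; max_speed is the mean speed in m/s.
- bot.set_joints(angles): joint-space move.
- bot.set_gripper(opening, newtons=None): opening from 0.0 (shut) to 1.0 (fully open); newtons is the grip in N (None keeps the last); returns when the fingers have stopped.
- bot.hold(seconds).
- bot.inverse_kinematics(position, orientation): joint angles nearest the present ones, or None.
- bot.read_camera(name): name is "side" or "top"; returns a dict with "pixels" (420x560x3 uint8, blue, green, red), "fx", "fy", "cx", "cy" (pixels), "R" (3x3) and "t" (3): a world point X has camera coordinates R X + t. Camera axes: x right, y down, z forward; pixel columns grow to the right and rows downward; lengths in m; the calibration is good to about 2 mm. A picture is of the moment at which its call begins. There is no depth.
A pose or a line that the arm cannot do raises bot.MotionError and nothing moves.
- bot.job_done(): hands the job in, once; it reports no verdict.
Readings, each from a call of its own:
- bot.current_clock(): time.
- bot.current_joints(): joint angles.
- bot.current_joint_vel(): joint speeds.
- bot.current_effort(): joint torques, N m.
- bot.current_ee_pos(): TCP position.
- bot.current_tool_rot(): TCP orientation.
- bot.current_contact_force(): force on the tool from outside, world axes, zero at the start.
- bot.current_ft_torque(): the same for the moment, N m.
- bot.current_opening(): opening from 0.0 (shut) to 1.0 (fully open).
Only numpy, scipy, OpenCV 4.12 (cv2) and the standard library are available. Lean on these libraries where they do the work, as an engineer would, in place of code of your own. Each camera call takes 0.05 s, during which the arm holds its last target. There are 200 camera calls.

## Working session

There is one attempt and no reset: what is moved stays moved. The work goes in short steps, each a Python script; the robot and the scene stay as the last script left them, time stands still between calls to the robot, and variables do not carry over. Pictures are saved under pics/ and viewed, on a budget of 14 in all, crops included, one or two more only if the job needs it, and the job is handed in when it is done.

```bash
mkdir -p pics; python3 - <<'E'
from workcell import bot
import cv2
for n in("side","top"):
    c=bot.read_camera(n); cv2.imwrite(f"pics/{n}0.png",c["pixels"]); print(n,c["fx"],c["fy"],c["cx"],c["cy"],c["R"],c["t"])
print(bot.current_clock(),bot.current_tool_rot())
E
```

```text
side 403.5004794635382 403.5004794635382 285.73572680297383 212.54073746828436 [[ 0.95746336 -0.28795072 -0.01866287]
 [-0.17638002 -0.53283926 -0.8276306 ]
 [ 0.22837251  0.79571773 -0.56096283]] [-0.53809301  0.11829394  0.81901419]
top 526.6383823834653 526.6383823834653 281.35567276858455 208.87707999795825 [[ 0.02022177 -0.9997808  -0.00542544]
 [-0.97327969 -0.0184437  -0.22888093]
 [ 0.2287307   0.00990885 -0.97343931]] [-0.00359672  0.57591901  1.10031865]
0.1 [-2.46339124e+00  1.94761869e+00  1.68056051e-03]
```

View pics/top0.png

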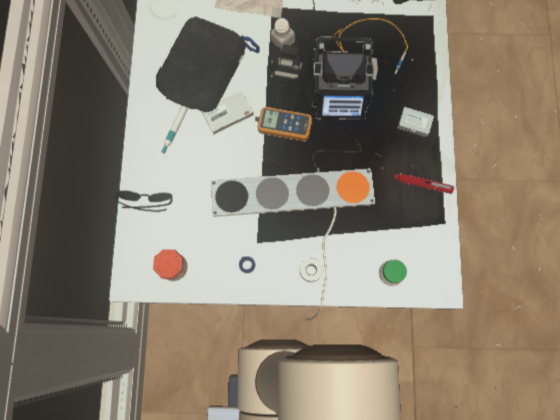

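View pics/side0.png

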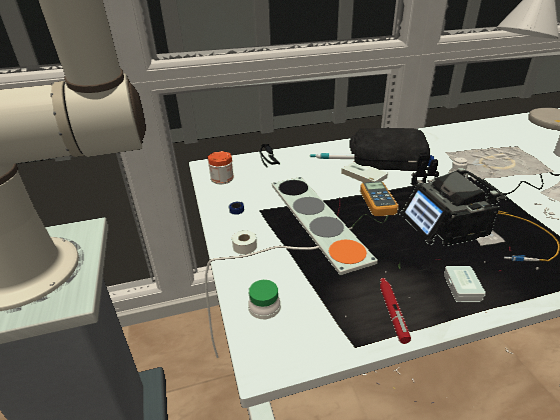

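The top view shows the row as black (232,195), grey (272,193), grey (313,190), orange (352,187). The objects are tub (168,264), tape (247,265), tag roll (312,270) and jar (394,271). The glasses are at (145,200) and the pen at (425,184). A cord runs down beside the tag roll.

```bash
cat > h.py <<'E'
import cv2, numpy as np
from workcell import bot
def ray(c,p):
    R,t=np.array(c["R"]),np.array(c["t"]); d=R.T@np.array([(p[0]-c["cx"])/c["fx"],(p[1]-c["cy"])/c["fy"],1]); return -R.T@t,d
def onz(c,p,z):
    o,d=ray(c,p); return o+d*(z-o[2])/d[2]
def tri(c1,p1,c2,p2):
    o1,d1=ray(c1,p1);o2,d2=ray(c2,p2); s=np.linalg.lstsq(np.c_[d1,-d2],o2-o1,rcond=None)[0]
    a,b=o1+d1*s[0],o2+d2*s[1]; return (a+b)/2,np.linalg.norm(a-b)
def proj(c,X):
    q=np.array(c["R"])@np.array(X)+np.array(c["t"]); return c["fx"]*q[0]/q[2]+c["cx"],c["fy"]*q[1]/q[2]+c["cy"]
RNG={"orange":((4,150,120),(16,255,255)),"green":((55,100,40),(90,255,255)),"blue":((108,60,15),(135,255,110)),"black":((0,0,0),(180,255,45)),"grey":((0,0,70),(180,60,130)),"red":((0,120,80),(8,255,255))}
def blob(c,col,box):
    x0,y0,x1,y1=box; im=c["pixels"][y0:y1,x0:x1]; m=cv2.inRange(cv2.cvtColor(im,cv2.COLOR_BGR2HSV),*RNG[col])
    cs=cv2.findContours(m,cv2.RETR_EXTERNAL,cv2.CHAIN_APPROX_NONE)[0]
    k=max(cs,key=cv2.contourArea)+np.array([[x0,y0]]); (e,ax,an)=cv2.fitEllipse(k)
    return np.array(e),ax,cv2.boundingRect(k)
E
python3 - <<'E'
from h import *
t=bot.read_camera("top");s=bot.read_camera("side")
for n,c in(("t",t),("s",s)):print(n,ray(c,(280,210))[0])
B={"orange":((330,165,374,208),(322,234,375,268)),"grey":((293,172,332,208),(307,214,346,240)),"grey ":((253,175,292,211),(290,195,327,217)),"black":((214,177,251,213),(275,178,312,197)),
"green":((375,250,415,292),(240,275,290,310)),"blue":((235,252,260,276),(225,198,250,220)),"red":((145,240,190,286),(200,148,240,175))}
for k,(b1,b2) in B.items():
    try:
        e1=blob(t,k.strip(),b1);e2=blob(s,k.strip(),b2); X,g=tri(t,e1[0],s,e2[0]); print(k,e1,e2,X.round(4),round(g,4))
    except Exception as e: print(k,e)
v=lambda c,x0,y0,x1,y1:cv2.resize(c["pixels"][y0:y1,x0:x1],(390,290),interpolation=cv2.INTER_CUBIC)
cv2.imwrite("pics/crops.png",np.vstack([np.hstack([v(s,200,145,240,175),v(s,225,195,265,225 +30)]),np.hstack([v(s,240,275,290,320),v(t,290,250,334,290)])]))
E
```

```text
t [ 0.30892635 -0.00387674  1.20289079]
s [ 0.3490287  -0.74361672  0.54729783]
orange (array([352.58618164, 186.72212219]), (29.37178611755371, 31.05317497253418), (337, 172, 32, 31)) (array([347.17001343, 251.3286438 ]), (23.050979614257812, 36.51840591430664), (329, 240, 37, 24)) [ 0.6467 -0.1581  0.0096] 0.0015
grey (array([312.10928345, 189.59375   ]), (28.55807876586914, 30.5087947845459), (297, 175, 31, 30)) (array([326.17025757, 226.6449585 ]), (19.537092208862305, 33.09056091308594), (310, 217, 34, 21)) [ 0.6379 -0.0631  0.009 ] 0.001
grey  (array([272.60415649, 190.62754822]), (22.892629623413086, 30.914024353027344), (257, 179, 31, 26)) (array([308.85232544, 205.4488678 ]), (16.894224166870117, 31.356149673461914), (293, 197, 34, 18)) [0.6313 0.0299 0.0105] 0.0028
black max() iterable argument is empty
green (array([394.41677856, 271.02264404]), (20.609975814819336, 21.624353408813477), (384, 261, 22, 21)) (array([263.28790283, 292.59902954]), (26.034456253051758, 28.55709457397461), (249, 280, 29, 27)) [ 0.4473 -0.245   0.0359] 0.0013
blue OpenCV(4.12.0) /io/opencv/modules/imgproc/src/shapedescr.cpp:361: error: (-201:Incorrect size of input array) There should be at least 5 points to fit the ellipse in function 'fitEllipseNoDirect'

red (array([167.69104004, 263.64422607]), (27.80931854248047, 28.26201820373535), (154, 250, 28, 29)) (array([219.39813232, 158.36340332]), (13.60482406616211, 24.175954818725586), (208, 151, 24, 15)) [0.4512 0.2527 0.0605] 0.002
```

View pics/crops.png

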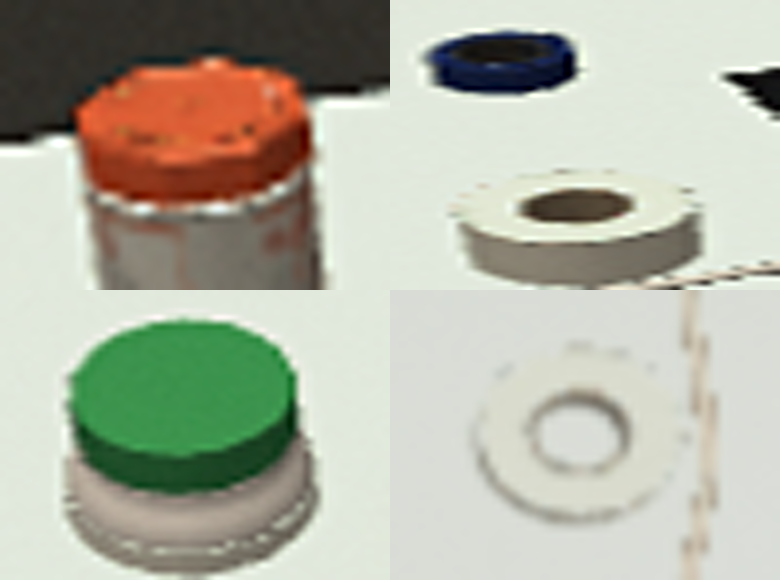

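Crops: the tub lid's top centre is at side (219.8,156.4), the jar lid at (263.8,290.2), tape at (236.5,205.4) and tag roll at (244,237.9). The cord passes about 30 mm to the right of the tag roll, which leaves room for jaws along x.

```bash
python3 - <<'E'
from h import *
t=bot.read_camera("top");s=bot.read_camera("side")
RNG["black"]=((0,0,0),(180,255,70)); RNG["grey"]=((0,0,60),(180,60,135))
for k,a,b in(("black",(214,177,251,213),(275,178,312,197)),("grey",(253,175,292,211),(290,193,328,217)),("grey",(293,172,332,208),(307,214,346,240))):
    e1=blob(t,k,a);e2=blob(s,k,b);X,g=tri(t,e1[0],s,e2[0]);print(k,e1,e2,X.round(4),g.round(4),"top@14mm",onz(t,e1[0],.014).round(4))
e=blob(t,"black",(235,252,260,276));print("tape",e)
for n,pt,ps,h in(("tape",e[0],(236.5,205.4),.015),("tag",(311.7,269.3),(244,237.9),.025),("jar",(394.4,271),(263.8,290.2),.046),("tub",(167.7,263.6),(219.8,156.4),.072)):
    X,g=tri(t,pt,s,ps);print(n,X.round(4),g.round(4),"top",onz(t,pt,h).round(4),"side",onz(s,ps,h).round(4))
print("orange",onz(t,(352.6,186.7),.014),onz(s,(347.2,251.3),.014))
for y in(.25,.13,-.16,-.25):
  for x in(.44,.64):
    a=np.deg2rad(5)
    for f in(0,np.pi):
      r=cv2.Rodrigues(np.array([[np.cos(f),np.sin(f),0],[np.sin(f),-np.cos(f),0],[0,0,-1.]]))[0].ravel() if f==0 else np.array([0,np.pi,0])
      q=bot.inverse_kinematics([x,y,.15],r);print(x,y,r.round(2),None if q is None else np.round(q,2))
E
```

```text
Traceback (most recent call last):
  File "h.py", line 16, in blob
    k=max(cs,key=cv2.contourArea)+np.array([[x0,y0]]); (e,ax,an)=cv2.fitEllipse(k)
      ~~~^^^^^^^^^^^^^^^^^^^^^^^^
ValueError: max() iterable argument is empty
```

```bash
python3 - <<'E'
from h import *
t=bot.read_camera("top");s=bot.read_camera("side")
print(cv2.cvtColor(t["pixels"],cv2.COLOR_BGR2HSV)[[195,190,190,265],[232,272,313,240]],cv2.cvtColor(s["pixels"],cv2.COLOR_BGR2HSV)[[187,205,227,207],[293,308,326,240]])
print((t["pixels"][180:210,216:250].min(2)).min(),type(t["pixels"]),t["pixels"].dtype)
cv2.imwrite("pics/t2.png",np.hstack([cv2.resize(t["pixels"][170:290,130:410],(780,334))]))
E
```

```text
[[ 40  10  77]
 [ 20  18 128]
 [ 15  20 126]
 [115  66 108]] [[158  32  32]
 [ 38   9 114]
 [ 30   7 111]
 [113 159  85]]
70 <class 'numpy.ndarray'> uint8
```

View pics/t2.png

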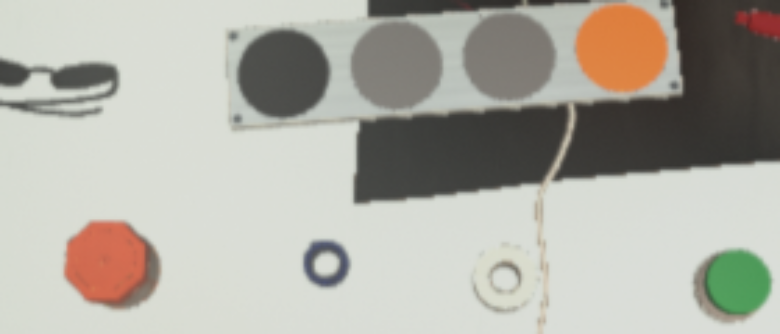

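The picture shows the same layout, but brighter and hazier, so exposure varies between frames. I'll widen the masks.

```bash
cat > m.py <<'E'
from h import *
t=bot.read_camera("top");s=bot.read_camera("side")
RNG["black"]=((0,0,0),(180,255,100)); RNG["grey"]=((0,0,60),(180,60,155)); RNG["dk"]=((100,30,0),(140,255,140))
for k,a,b in(("black",(214,177,251,213),(275,178,312,197)),("grey",(253,175,292,211),(290,193,328,217)),("grey",(293,172,332,208),(307,214,346,240)),("orange",(330,165,374,208),(322,234,375,268))):
    e1=blob(t,k,a);e2=blob(s,k,b);X,g=tri(t,e1[0],s,e2[0]);print(k,e1[1:],e2[1:],X.round(4),g.round(4),"top@14mm",onz(t,e1[0],.014).round(4),"side",onz(s,e2[0],.014).round(4))
e=blob(t,"dk",(235,252,260,276));print("tape",e)
for n,pt,ps,h in(("tape",e[0],(236.5,205.4),.015),("tag",(311.7,269.3),(244,237.9),.025),("jar",(394.4,271),(263.8,290.2),.046),("tub",(167.7,263.6),(219.8,156.4),.072)):
    X,g=tri(t,pt,s,ps);print(n,X.round(4),g.round(4),"top",onz(t,pt,h).round(4),"side",onz(s,ps,h).round(4))
E
python3 m.py; python3 - <<'E'
from h import *
for y in(.25,.13,-.16,-.25):
  for x in(.44,.64):
    for r in([np.pi,0,0],[0,np.pi,0]):
      q=bot.inverse_kinematics([x,y,.15],r);print(x,y,r,None if q is None else np.round(q,2))
E
```

```text
black ((29.80112648010254, 31.015108108520508), (216, 181, 32, 31)) ((14.399249076843262, 28.576913833618164), (279, 180, 29, 15)) [0.6189 0.126  0.0098] 0.0021 top@14mm [0.6168 0.1256 0.014 ] side [0.618  0.1195 0.014 ]
grey ((30.59811019897461, 32.138301849365234), (256, 178, 33, 32)) ((16.955196380615234, 32.328590393066406), (293, 197, 35, 18)) [0.6286 0.0311 0.0094] 0.0029 top@14mm [0.6259 0.0312 0.014 ] side [0.6278 0.0247 0.014 ]
grey ((30.242101669311523, 38.02130126953125), (293, 172, 37, 34)) ((20.642663955688477, 34.445945739746094), (309, 214, 37, 24)) [ 0.641  -0.0603  0.0077] 0.0008 top@14mm [ 0.6389 -0.0599  0.014 ] side [ 0.638  -0.0682  0.014 ]
orange ((29.351747512817383, 31.12053680419922), (337, 172, 32, 31)) ((23.050979614257812, 36.51840591430664), (329, 240, 37, 24)) [ 0.6467 -0.1582  0.0097] 0.0015 top@14mm [ 0.6447 -0.1574  0.014 ] side [ 0.6451 -0.1628  0.014 ]
tape (array([246.45187378, 264.15542603]), (14.633025169372559, 15.126786231994629), (239, 257, 16, 16))
tape [0.4604 0.0848 0.0108] 0.0034 top [0.4581 0.0846 0.015 ] side [0.4612 0.0785 0.015 ]
tag [
[... 705 characters left out ...]
41592653589793, 0, 0] [ 0.02  0.41  1.42 -0.    1.31  0.02]
0.64 0.13 [0, 3.141592653589793, 0] None
0.44 -0.16 [3.141592653589793, 0, 0] [-0.61 -0.06  1.96 -0.    1.25 -0.61]
0.44 -0.16 [0, 3.141592653589793, 0] [-0.61 -0.06  1.96  0.    1.25  2.53]
0.64 -0.16 [3.141592653589793, 0, 0] [-0.43  0.42  1.4  -0.    1.31 -0.43]
0.64 -0.16 [0, 3.141592653589793, 0] [-0.43  0.42  1.4   0.    1.31  2.71]
0.44 -0.25 [3.141592653589793, 0, 0] [-0.76  0.04  1.86 -0.    1.25 -0.76]
0.44 -0.25 [0, 3.141592653589793, 0] [-0.76  0.04  1.86  0.    1.25  2.39]
0.64 -0.25 [3.141592653589793, 0, 0] [-0.55  0.49  1.31 -0.    1.34 -0.55]
0.64 -0.25 [0, 3.141592653589793, 0] [-0.55  0.49  1.31  0.    1.34  2.59]
```

Both views agree, apart from a common height bias of about −4 mm and roughly 5 mm in y from the calibration. The sizes and the 95 mm spacing are right, so I'll start with the tape roll.

```bash
cat > p.py <<'E'
from h import *
D=[np.pi,0,0]
OBJ={"tape":(.4585,.0835,.003),"tag":(.449,-.0635,.005),"jar":(.4465,-.2445,.008),"tub":(.4500,.2480,.027)}
PAD={"tape":(.645,-.159),"tag":(.6362,-.0648),"jar":(.6265,.0298),"tub":(.617,.1243)}
def pick(n,N=20):
    x,y,z=OBJ[n]; bot.set_gripper(1.0); bot.goto([x,y,.14],D); bot.line_to([x,y,z],D,.15)
    print(n,"down",bot.current_ee_pos().round(4) if hasattr(bot.current_ee_pos(),"round") else bot.current_ee_pos(),bot.current_contact_force())
    bot.set_gripper(0.0,N); o=bot.current_opening(); bot.line_to([x,y,z+.11],D,.15)
    print("width mm",o*92,"after lift",bot.current_opening()*92,"F",np.round(bot.current_contact_force(),2),"t",bot.current_clock())
def place(n,off=(0,0)):
    x,y=np.array(PAD[n])+off; z=OBJ[n][2]
    bot.goto([x,y,z+.11],D); bot.line_to([x,y,z+.035],D,.15); bot.line_to([x,y,z+.015],D,.04)
    print("placed F",np.round(bot.current_contact_force(),2)); bot.set_gripper(1.0); bot.line_to([x,y,z+.12],D,.15); print("t",bot.current_clock())
E
python3 - <<'E'
from p import *
pick("tape"); 
cv2.imwrite("pics/s1.png",bot.read_camera("side")["pixels"])
E
```

```text
tape down [0.4594 0.0834 0.0038] [-0.27157769  0.01791822 -0.07061488]
width mm 35.68218036275716 after lift 36.15824579627296 F [ 0.07 -0.41 -0.98] t 6.1167
```

View pics/s1.png

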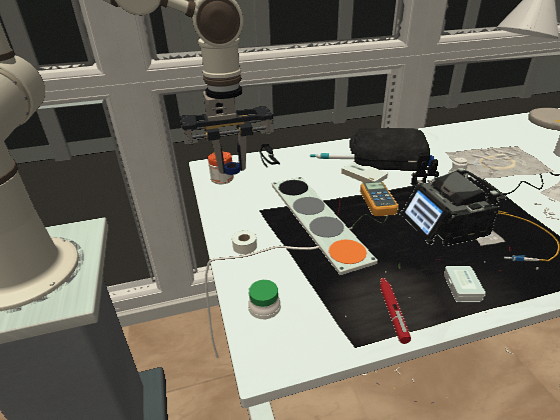

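The tape roll is held level between the fingertips at (232,169), and the measured width of 36 mm fits. Next I'll place it and look.

```bash
python3 - <<'E'
from p import *
place("tape"); bot.goto([.45,-.0635,.2],D)
s=bot.read_camera("side");t=bot.read_camera("top")
cv2.imwrite("pics/s2.png",np.hstack([cv2.resize(s["pixels"][225:275,310:385],(390,260),interpolation=2),cv2.resize(t["pixels"][165:211,320:389],(390,260),interpolation=2)]))
E
```

```text
placed F [-0.38  0.01 -0.28]
t 10.4167
```

View pics/s2.png

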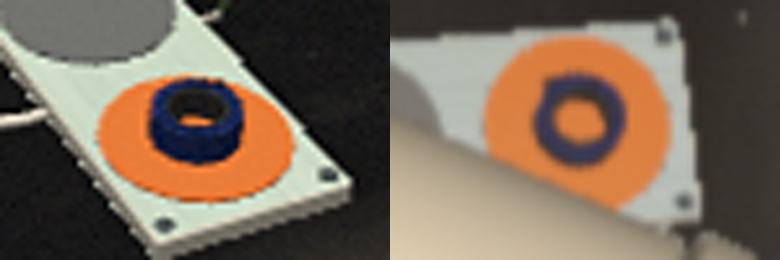

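The tape roll sits within about 3 mm of the orange pad's centre in both views. In the top crop the tape is at (580,120) and the pad at (578,124). Now the tag roll and jar.

```bash
python3 - <<'E'
from p import *
pick("tag"); place("tag"); pick("jar")
s=bot.read_camera("side");cv2.imwrite("pics/s3.png",s["pixels"])
E
```

```text
tag down [ 0.4502 -0.064   0.0062] [ 0.78422007 -0.55175808  0.21244017]
width mm 51.111221081273655 after lift 51.031783284900314 F [-0.43  0.36 -1.32] t 14.625
placed F [-0.01  0.11 -1.07]
t 18.2917
jar down [ 0.4473 -0.245   0.0089] [0.17713082 0.59878634 0.16807457]
width mm 56.68468628341645 after lift 56.8638099427237 F [-0.03  0.6  -1.54] t 22.075
```

View pics/s3.png

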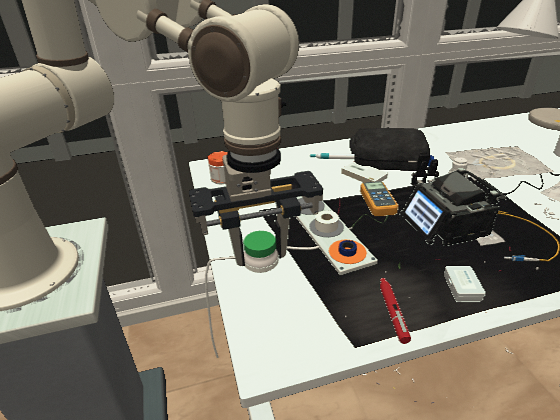

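The jar is held upright at (260,248), and the tag roll stands on its grey pad at (326,222). The widths match, so I'll place the jar and then do the tub.

```bash
python3 - <<'E'
from p import *
place("jar"); pick("tub"); place("tub"); bot.goto([.15,-.5,.25],D)
s=bot.read_camera("side");t=bot.read_camera("top")
cv2.imwrite("pics/s4.png",np.vstack([cv2.resize(s["pixels"][145:275,260:400],(480,400),interpolation=2)[:, :],])); cv2.imwrite("pics/t4.png",cv2.resize(t["pixels"][160:220,110:460],(800,137*2),interpolation=2))
cv2.imwrite("pics/t4.png",cv2.resize(t["pixels"][155:225,205:385],(792,308),interpolation=2)); print(bot.current_clock())
cv2.imwrite("pics/t4full.png",t["pixels"])
E
```

```text
placed F [-0.24  0.25 -1.05]
t 26.1917
tub down [0.451  0.248  0.0278] [ 0.04078765  0.16213519 -0.55159781]
width mm 62.720277311962455 after lift 62.520441286201056 F [-0.5  -0.08 -2.46] t 29.8167
placed F [-0.13 -0.98 -1.31]
t 33.4
36.275
```

View pics/s4.png

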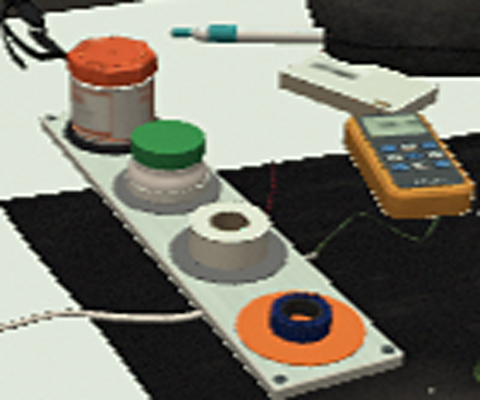

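View pics/t4.png

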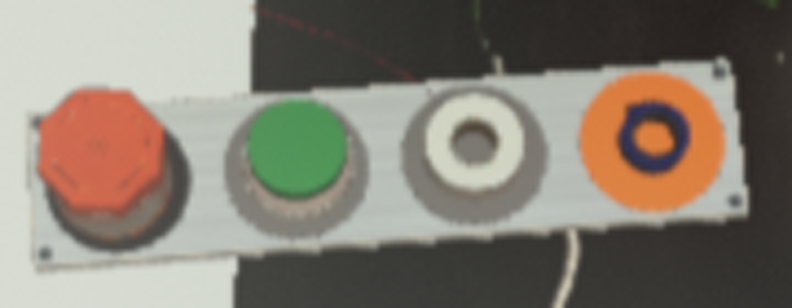

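All four stand upright on their pads. I'll cast the top-face centres from both crops and compare them with the pads.

```bash
python3 - <<'E'
from p import *
t=bot.read_camera("top");s=bot.read_camera("side")
pt={"tub":(101,150),"jar":(297,147),"tag":(475,142),"tape":(653,137)};ps={"tub":(115,60),"jar":(170,140),"tag":(231,221),"tape":(302,306)}
H=dict(tub=.072,jar=.046,tag=.025,tape=.015)
PT=dict(tub=(.6168,.1256),jar=(.6262,.0312),tag=(.6355,-.0630),tape=(.6447,-.1574));PS=dict(tub=(.618,.1195),jar=(.6278,.0247),tag=(.637,-.0682),tape=(.6451,-.1628))
for n in pt:
    a=onz(t,(pt[n][0]/4.4+205,pt[n][1]/4.4+155),H[n]+.014)[:2]-PT[n]
    b=onz(s,(ps[n][0]*140/480+260,ps[n][1]*130/400+145),H[n]+.014)[:2]-PS[n]
    X,g=tri(t,(pt[n][0]/4.4+205,pt[n][1]/4.4+155),s,(ps[n][0]*140/480+260,ps[n][1]*130/400+145))
    print(n,"top mm",(a*1e3).round(1),"side mm",(b*1e3).round(1),"top height tri",X[2].round(4))
# bystanders: compare masks with first frame
a=cv2.imread("pics/top0.png");b=t["pixels"]
for nm,(x0,y0,x1,y1),f in(("pen",(390,168,460,200),lambda i:cv2.inRange(cv2.cvtColor(i,cv2.COLOR_BGR2HSV),(165,100,60),(180,255,255))),("glasses",(112,185,180,218),lambda i:(i.max(2)<120).astype(np.uint8))):
    for i in(a,b):
        m=cv2.moments(f(i[y0:y1,x0:x1]),True);print(nm,m["m10"]/m["m00"]+x0,m["m01"]/m["m00"]+y0)
E
```

```text
tub top mm [-3.   0.2] side mm [ -1.9 -12.3] top height tri 0.075
jar top mm [-1.8 -2.6] side mm [-1.  -6.7] top height tri 0.053
tag top mm [-0.9 -0.4] side mm [1.3 0.6] top height tri 0.0361
tape top mm [-2.8  0. ] side mm [2.4 3.2] top height tri 0.0275
pen 414.0 180.05263157894737
pen 413.95652173913044 179.91304347826087
glasses 134.13719008264462 198.46611570247933
glasses 134.35399673735725 198.53017944535074
```

The rolls, jar and bystanders check out. For the tub, the top view says centred but my eyeballed side point disagrees by 12 mm, so I'll look closer.

```bash
python3 - <<'E'
from p import *
s=bot.read_camera("side");im=cv2.resize(s["pixels"][150:200,265:325],(720,600),interpolation=2)
f=lambda X:tuple(int(v) for v in ((np.array(proj(s,X))-(264.5,149.5))*12))
for z,r,col in((.014,.032,(255,0,0)),(.014,.039,(0,255,255)),(.086,.032,(255,0,255))):
    cv2.polylines(im,[np.array([f((.618+r*np.cos(a),.1195+r*np.sin(a),z)) for a in np.linspace(0,6.28,60)])],True,col,1)
cv2.imwrite("pics/s5.png",im)
E
```

```text
(no output)
```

View pics/s5.png

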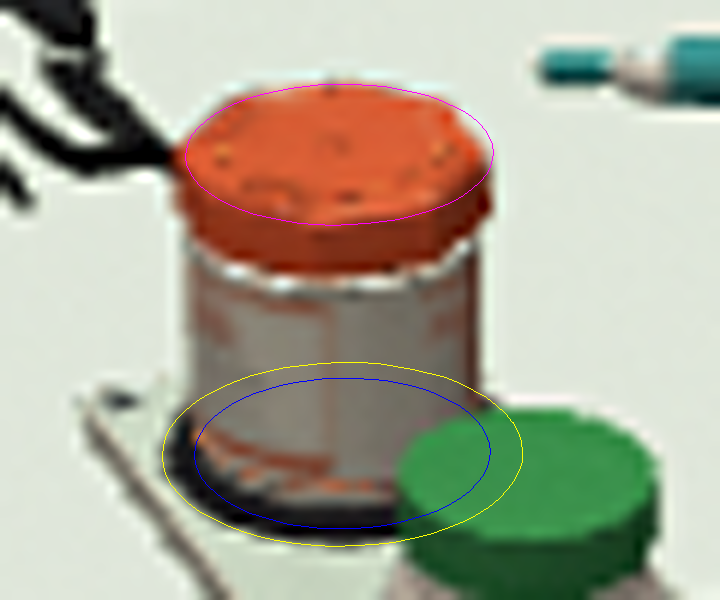

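A closer look with the expected outlines drawn for a tub centred on the pad: the lid's top edge fits its circle to under 1 px. My eyeballed point came from a coarse crop, so the tub is centred. Handing in.

```bash
python3 -c "
from workcell import bot
print(bot.current_contact_force(),bot.current_clock()); bot.job_done()"
```

```text
[ 0.37062799 -0.17902504 -0.4229533 ] 36.425
the job is handed in; nothing more can be done
```

I set the tape roll on the orange pad, the tag roll and jar on the two grey pads in that order, and the tub on the black pad. I handed the job in at 36 s of robot time with the arm clear. No verdict was reported.

**Grips:** the gripped widths came out within 2 mm of the sizes given (36, 51, 57 and 63 mm).

**Centring:** the last top view puts each item within about 3 mm of its pad's centre. The side view agrees for the two rolls.

**Disagreements:**
- For the jar, my hand-read side-view point was 7 mm off centre in y.
- For the tub, it was 12 mm off. An enlarged view with a centred outline drawn in showed the tub's lid fitting to under a pixel, so I trusted that. The lower edge of its body looked about 1.6 px higher than expected there, possibly because the body is narrower than the lid; I did not settle this.
- Heights from the two views read 4–6 mm low before the moves, and up to 11 mm low from the rough points afterwards. I placed by the given heights, which the contact forces and pictures supported.

**Bystanders:** the pen and the glasses moved less than 0.3 px (under 1 mm) between the first and last pictures.

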